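# Tap the pallet wedge home

### The job

The orange pallet is still loose: the wooden wedge between it and the steel stop rail stands part-way out. Pick up the soft-faced hammer, tap the wedge's thick end sideways with it until the wedge stops advancing and is fully home, then lay the hammer flat on the clear bench without dropping it. Do not push the wedge by hand, and leave the bigger spare wedge alone.

Things in the scene. Friction and masses are not known exactly. Their poses are not given: they have to be found in the camera images.
- hammer: Hammer, grey-faced head, brown handle; lies on bench. x along handle to head, z up. Origin at bench level; handle and head axes 18 mm above it. Head: cylinder along y, 36 mm dia, 95 long, centred at x=100: flat faces at y=+-47.5. Handle 22 wide, 26 high, x=-130 to 82; butt (30 wide, 36 high) to x=-160. Mass 0.35 kg, centred near x=55. Grip across the handle at x=40 from above.
- wedge (a joint): Travel (m) of the wooden wedge in the fixture: 0 furthest out, 0.045 fully home, where it stops dead; starts at 0 to 0.015. It slides straight along the pallet's far edge and stays where left; moving it takes about 5 N, plus 25 N per m/s. It is 150 mm long, tapering from 26 to 13 mm.
- wedge_end (a point): Centre of the flat struck face (26 wide, 28 high, 35 mm above the bench) of that wedge's thick end; moves with it. y: driving direction; x: across, away from the pallet; z up. When home the end still stands 25 mm out past the fixture's 20 mm thick base plate, over bare bench. On the fixture the pallet's parts (-x of the wedge) reach 68 mm above the bench, the steel rails 50 mm.
- spare_wedge: A bystander, not to be moved: a bigger loose wooden wedge lying flat on the bench, 120 mm long, 44 mm wide tapering to 22, 32 mm high; origin under its middle, z up, thin end at +y.

How it is judged (in metres and radians):
On the way, in this order (a step that is already met when the one before it is completed fails the run):
1. the hammer is picked up off the bench (height (world z) of hammer above 0.012 m and contact force between the fingers and hammer above 1 N), for 0.1 s.
2. the hammer strikes the wedge (contact force between hammer and wedge above 1 N).
3. the wedge is fully home (within 4 mm) (value of joint wedge above 0.041 m), for 0.2 s.
At the end, for the whole second after the job is handed in: The wedge is home to within 4 mm, the hammer lies flat on the bench (within 10 mm of bench height and 10 degrees of level), at rest, and the spare wedge is within 20 mm of where it lay (value of joint wedge above 0.041 m and height (world z) of hammer below 0.01 m and angle between hammer's own z axis and vertical below 0.18 rad and linear speed of hammer below 0.03 m/s and distance of spare_wedge from where it was at the start of the episode below 0.02 m); the robot touches nothing.
It fails at once if the wedge is pushed with the gripper or arm instead of the hammer (contact force between any of the fingers, the arm and wedge above 1 N).
It fails at once if the hammer is dropped (falls free faster than 0.7 m/s) (linear speed of hammer above 0.7 m/s and contact force between the fingers and hammer below 0.5 N).
It fails at once if the spare wedge is moved by more than 20 mm (distance of spare_wedge from where it was at the start of the episode above 0.02 m).
It also fails if it takes over 51 s, if anything falls off the work surface, if the arm or the gripper's body presses on something with over 40 N, if the wrist force passes 120 N, or if a joint passes its speed limit or range.

### The arm

A 7-joint arm with a two-finger parallel gripper is mounted at the origin on the work surface. World frame = base frame: x ahead of the robot, y to its left, z up, the work surface at z = 0. Lengths are in m, angles in degrees, forces in N, time in s.
With the tool pointing down it reaches from about 0.425 to 0.875 m from the base axis. Payload 4.7 kg.
Tool frame: the origin (TCP) lies on the centre line of the jaws, within the pads' length; the fingertips stand ahead of it and the grasp point (between the pads) lies 2 mm behind it (env.tip_reach is the x of the fingertips in the tool frame, in m); x points along the fingers, z is the direction in which the jaws open and shut, and the axes are right-handed (so a half turn about x gives the same grasp; the last joint's range is limited). The gripper opens to 87 mm and grips with 3 to 60 N. Pads are 19 mm wide; open, the fingers measure 117 mm over their backs; the gripper's body (75 mm by 190 mm) begins 51 mm behind the grasp point.
Start: joints at [77.813, 18.392, -4.016, 83.108, 1.295, 78.541, -3.26], TCP at [0.146, -0.633, 0.24] pointing down, gripper open.
Joint ranges: [-163.93, 163.93], [-17.29, 119.83], [-79.2, 71.16], [3.27, 140.29], [-89.18, 269.18], [5.43, 117.66], [-154.24, 154.24]. Speed limits (degrees/s): [147.25, 147.25, 180, 180, 180, 180, 180].

### API

Orientations are given as [roll, pitch, yaw] about the fixed x, y, z axes, in that order (R = Rz(yaw) Ry(pitch) Rx(roll)).
In Python, from cell import telemetry, optics, env, models gives the robot as it stands.
- The arm moves only by the shell command python3 -m pendant 'ROWS' [FORCE]. ROWS is JSON, a list of rows, each a list of 3 entries, a list of its own where there are three numbers: the finger opening in mm, from 0 to 87, then the shift along the tool's x, y, z in mm, then the turn, a rotation vector about the tool's x, y, z in rad. A call has 1 to 10 rows; each row is the pose to reach, as a shift and turn from the pose commanded when the call began, along the tool's axes at that moment; what a row does not reach only later rows make up. A row lasts 1/12 s, in which the tool goes at most 41.7 mm and 7.16 degrees, less where a joint would pass 70% of its speed; a pose out of reach is approached as far as the arm can. A call with a gripper value outside its range is refused whole. The fingers move at their own pace and stop on an object; FORCE is the grip in N (left out, the last holds). Time passes only in rows, so rows that repeat a pose let the fingers close. It gives the time, the measured TCP pose, the force and the opening at its end, in the units of the state.
- telemetry.get_obs(): the state, without advancing time (a new reading comes with each control period).
- optics.read_camera(name): name is "side" or "top" or "wrist"; returns a dict with "image" (400x640x3 uint8, blue, green, red), "range_z" (400x640 float32, m along the optical axis (not along the pixel's ray), 0 where there is no reading), "fx", "fy", "cx", "cy" (pixels), "cam_to_world" (4x4, takes a point from camera to world coordinates). Camera axes: x right, y up, looking along -z (the intrinsics and any distortion apply to the point x, -y, -z); pixel columns grow to the right and rows downward; lengths in m; the calibration is good to about 2 mm. The wrist camera is an equidistant fisheye: a pixel r from the principal point sees the ray r / f radians off the axis. A picture is of the moment at which its call begins.
- env.sign_off(): hands the job in, once; it reports no verdict.
Trained networks look in the newest picture that a camera, given by its name, has taken for a name from the list of things; names that differ only in an ending like _2 or _b are one class to them, and where a whole thing is asked for, a point or a joint stands for the part that bears it (a point fixed in the world has none). Each returns a list of dicts, best first, with "confidence" (0 to 1); they miss things now and then, are a little off and sometimes report something else, mostly with a low value. They report only what shows in the picture. A call takes as long as a camera call.
- models.masks_of(camera, label): "pixels" (400x640 bool, what is visible of it) and "extent" ([left, top, right, bottom] as shares, 0 to 1, of the picture: columns of its width, rows of its height, round what is visible of it).
- models.landmark_of(camera, label): "centre" ([row, column] as shares, 0 to 1, of the picture: columns of its width, rows of its height: a listed point, or the origin of a listed thing).
The state is a dict: "time_s": time; "qpos": joint angles; "joint_velocities": joint speeds; "effort": joint torques, N m; "tool_pos": TCP position; "tool_rot": TCP orientation; "force": force on the tool from outside, world axes, zero at the start; "wrist_torque": the same for the moment, N m; "grip_width": finger opening in m.
Only numpy, scipy, OpenCV 4.12 (cv2) and the standard library are available. Lean on these libraries where they do the work, as an engineer would, in place of code of your own. Each camera call takes 0.05 s, during which the arm holds its last target.

## Working session

There is one attempt and no reset: what is moved stays moved. The work goes in short steps, Python scripts to look and compute and a shell command to move; the robot and the scene stay as the last step left them, time stands still between calls to the robot, and variables do not carry over. Pictures are saved under pics/ and viewed, and the job is handed in when it is done.

```bash
ls; mkdir -p pics; cat > h.py <<'E'
import numpy as np, cv2
from cell import telemetry, optics, env, models
from scipy.spatial.transform import Rotation as R
def world(c,u,v,z=None):
    # pinhole; u col, v row
    if z is None: z=c["range_z"][int(round(v)),int(round(u))]
    p=np.array([(u-c["cx"])/c["fx"]*z,-(v-c["cy"])/c["fy"]*z,-z,1])
    return (c["cam_to_world"]@p)[:3]
def onplane(c,u,v,h):
    T=c["cam_to_world"];d=T[:3,:3]@np.array([(u-c["cx"])/c["fx"],-(v-c["cy"])/c["fy"],-1]);o=T[:3,3]
    return o+d*(h-o[2])/d[2]
E
python3 - <<'E'
from h import *
o=telemetry.get_obs();print({k:np.round(v,3) for k,v in o.items()}, env.tip_reach)
for n in ("top","side"):
    c=optics.read_camera(n);cv2.imwrite(f"pics/{n}0.png",c["image"])
    print(n,c["fx"],c["cx"],c["cy"],c["cam_to_world"].round(3).tolist(),[k for k in c])
    for l in ("hammer","wedge","wedge_end","spare_wedge"):
        for m in models.landmark_of(n,l)[:2]:
            r,q=m["centre"];r*=400;q*=640;print(l,round(m["confidence"],2),round(r),round(q),world(c,q,r).round(3))
        for m in models.masks_of(n,l)[:2]: print(' mask',round(m["confidence"],2),(np.array(m["extent"])*[640,400,640,400]).round())
E
```

```text
pics
{'time_s': np.float64(0.0), 'qpos': array([77.815, 18.44 , -4.015, 83.177,  1.295, 78.542, -3.262]), 'joint_velocities': array([-0.029,  0.102,  0.031, -0.037, -0.061, -0.069, -0.08 ]), 'effort': array([-1.0000e-03, -4.9129e+01, -4.0400e-01, -3.1253e+01, -6.4000e-02,
        4.4000e-02,  0.0000e+00]), 'tool_pos': array([ 0.146, -0.633,  0.238]), 'tool_rot': array([-176.685,   89.887,  106.308]), 'force': array([-0.355,  0.308, -0.28 ]), 'wrist_torque': array([-0.008,  0.01 ,  0.018]), 'grip_width': np.float64(0.087)} 0.017
top 479.1958470015584 321.3882596041386 201.2360494771411 [[0.024, 0.999, -0.037, 0.512], [-1.0, 0.024, 0.006, -0.118], [0.007, 0.036, 0.999, 0.928], [0.0, 0.0, 0.0, 1.0]] ['image', 'range_z', 'fx', 'fy', 'cx', 'cy', 'cam_to_world']
hammer 0.8 266 330 [ 0.425 -0.142  0.028]
 mask 0.55 [304. 201. 368. 348.]Traceback (most recent call last):
  File "<stdin>", line 7, in <module>
ValueError: it knows: hammer, spare_wedge, wedge_end
```

```bash
python3 - <<'E'
from h import *
for n in ("top","side"):
    c=optics.read_camera(n);cv2.imwrite(f"pics/{n}0.png",c["image"])
    print(n,c["fx"],c["cx"],c["cy"],c["cam_to_world"].round(3).tolist())
    for l in ("hammer","wedge_end","spare_wedge"):
        for m in models.landmark_of(n,l)[:2]:
            r,q=m["centre"];r*=400;q*=640;print(l,round(m["confidence"],2),round(r),round(q),world(c,q,r).round(3))
        for m in models.masks_of(n,l)[:2]: print(' mask',round(m["confidence"],2),(np.array(m["extent"])*[640,400,640,400]).round())
E
```

```text
top 479.1958470015584 321.3882596041386 201.2360494771411 [[0.024, 0.999, -0.037, 0.512], [-1.0, 0.024, 0.006, -0.118], [0.007, 0.036, 0.999, 0.928], [0.0, 0.0, 0.0, 1.0]]
hammer 0.64 262 327 [ 0.432 -0.137  0.033]
 mask 0.92 [302. 200. 368. 350.]
wedge_end 0.83 180 248 [ 0.583  0.021 -0.   ]
 mask 0.6 [166. 174. 248. 192.]
spare_wedge 0.82 131 398 [ 0.681 -0.262  0.035]
 mask 0.66 [367. 111. 427. 161.]
 mask 0.31 [162. 170. 246. 191.]
side 438.4704738830681 327.11624526620705 202.00931231156932 [[-0.913, 0.259, -0.314, 0.348], [-0.407, -0.604, 0.685, 0.337], [-0.012, 0.754, 0.657, 0.47], [0.0, 0.0, 0.0, 1.0]]
hammer 0.55 234 415 [ 0.419 -0.124  0.014]
wedge_end 0.63 258 258 [0.585 0.032 0.049]
 mask 0.68 [202. 256. 270. 371.]
spare_wedge 0.59 150 294 [ 0.674 -0.237  0.023]
 mask 0.71 [269. 123. 332. 170.]
```

View pics/top0.png

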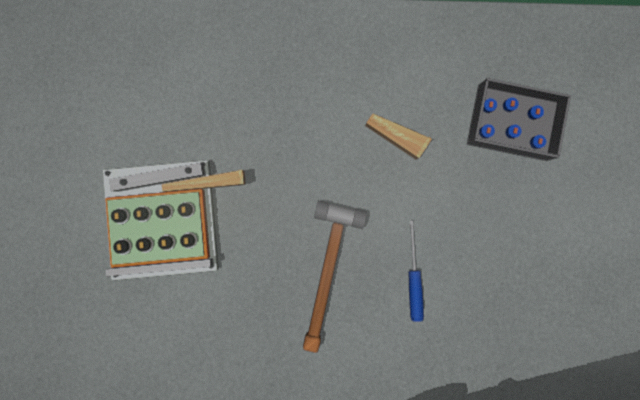

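View pics/side0.png

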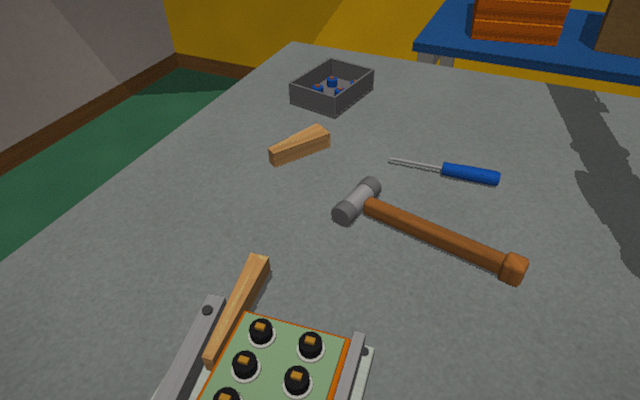

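```bash
python3 - <<'E'
from h import *
c=optics.read_camera("top")
def pts(m):
    v,u=np.nonzero(m); return np.array([world(c,a,b) for a,b in zip(u,v)])
def rect(p):
    (cx,cy),(w,h),a=cv2.minAreaRect(p[:,:2].astype(np.float32)*1000);print(' rect',round(cx),round(cy),round(w),round(h),round(a,1)); 
for l in ("hammer","wedge_end","spare_wedge"):
    ms=models.masks_of("top",l)
    if not ms: print("none",l);continue
    p=pts(ms[0]["pixels"]);print(l,ms[0]["confidence"],len(p),np.percentile(p[:,2],[1,10,50,90,99]).round(3),p.min(0).round(3),p.max(0).round(3))
    q=p[p[:,2]>0.012];rect(q)
    if l=="hammer":
        hd=q[q[:,0]>0.49];rect(hd);print(hd.mean(0),hd.max(0))
        s=q[(q[:,0]<0.475)&(q[:,0]>0.3)]
        f=cv2.fitLine(s[:,:2].astype(np.float32),cv2.DIST_HUBER,0,.01,.01).ravel();print('handle',f,s.mean(0))
    if l=="wedge_end":
        top=p[p[:,2]>0.044];rect(top);print(top.min(0),top.max(0))
        for y in np.arange(top[:,1].min(),top[:,1].max(),.01):
            k=top[abs(top[:,1]-y)<.003]; print(y.round(3),k[:,0].min().round(4),k[:,0].max().round(4),k[:,2].mean().round(4))
E
```

```text
hammer 0.81 2398 [0.023 0.028 0.032 0.036 0.039] [ 0.268 -0.207 -0.   ] [ 0.544 -0.095  0.928]
 rect 402 -135 94 275 78.7
 rect 513 -157 94 50 79.4
[ 0.5186272  -0.15723864  0.03704851] [ 0.54392193 -0.11133225  0.92773999]
handle [ 0.97983575 -0.1998047   0.38633052 -0.13128929] [ 0.38633051 -0.13128928  0.03076793]
wedge_end 0.72 976 [0.022 0.044 0.049 0.051 0.053] [0.556 0.022 0.001] [0.603 0.171 0.054]
 rect 576 97 26 150 7.9
 rect 577 97 26 150 7.3
[0.5563653  0.0217698  0.04484951] [0.59824082 0.17044234 0.05353957]
0.022 0.5743 0.598 0.0492
0.032 0.5722 0.5981 0.0495
0.042 0.572 0.5962 0.0493
0.052 0.57 0.5923 0.0493
0.062 0.5697 0.5921 0.0496
0.072 0.5677 0.5879 0.0489
0.082 0.5674 0.588 0.0492
0.092 0.5653 0.5838 0.0494
0.102 0.5649 0.5837 0.0491
0.112 0.5631 0.5797 0.0486
0.122 0.5626 0.5776 0.0493
0.132 0.5606 0.5755 0.0496
0.142 0.5588 0.5734 0.0487
0.152 0.5582 0.5733 0.0493
0.162 0.5579 0.5711 0.0496
spare_wedge 0.89 1375 [-0.001  0.013  0.032  0.035  0.036] [ 0.512 -0.334 -0.004] [ 0.719 -0.118  0.928]
 rect 591 -222 123 231 64.9
```

The top view has the wedge's thick end at about (248,178), driven left (+y). The hammer head is at (341,214), with its handle running down to the butt at (312,342). The sizes match: hammer 275 mm, wedge 150 x 26 mm with its top at 49 mm. Next I'll work out the approach.

```bash
cat >> h.py <<'E'
def plan(pos,yaw):
    """tool x down, tool z (jaws) across handle direction yaw(deg)"""
    o=telemetry.get_obs();Rc=R.from_euler('xyz',o["tool_rot"],degrees=True)
    y=np.radians(yaw);x=np.array([0,0,-1.]);best=None
    for s in (1,-1):
        z=s*np.array([-np.sin(y),np.cos(y),0]);M=R.from_matrix(np.c_[x,np.cross(z,x),z])
        rv=(Rc.inv()*M).as_rotvec()
        if best is None or np.linalg.norm(rv)<np.linalg.norm(best): best=rv
    sh=Rc.inv().apply(np.array(pos)-o["tool_pos"])*1000
    print("t",o["time_s"],"pos",o["tool_pos"].round(4),"shift",sh.round(1),"rotvec",best.round(3),"deg",np.degrees(np.linalg.norm(best)).round(1),"q7",o["qpos"].round(0),"F",o["force"].round(1),"grip",round(o["grip_width"],4))
    print(" tool axes\n",Rc.as_matrix().round(3))
E
python3 -c "
from h import *
plan([.462,-.1465,.14],-11.5)"
```

```text
t 1.05 pos [ 0.1462 -0.6334  0.2396] shift [  99.5  417.2 -403.4] rotvec [0.428 0.    0.   ] deg 24.5 q7 [78. 18. -4. 83.  1. 79. -3.] F [-0.3  0.4 -0.8] grip 0.0868
 tool axes
 [[-0.     0.974  0.225]
 [-0.     0.225 -0.974]
 [-1.    -0.     0.   ]]
```

```bash
python3 -m pendant '[[87,[20,30,-29],[0.04,0,0]],[87,[20,60,-58],[0.08,0,0]],[87,[25,90,-87],[0.12,0,0]],[87,[30,118,-114],[0.16,0,0]],[87,[40,146,-141],[0.2,0,0]],[87,[50,174,-168],[0.24,0,0]],[87,[60,202,-195],[0.28,0,0]],[87,[65,230,-222],[0.32,0,0]],[87,[70,258,-249],[0.36,0,0]],[87,[70,286,-276],[0.4,0,0]]]' 50
python3 -c "
from h import *
plan([.462,-.1465,.14],-11.5)"
```

```text
time_s: 1.88
tool_pos: [0.3629, -0.2981, 0.1688]
tool_rot: [-99.1, 89.9, 160.9]
force: [0.5, 0.2, 0.3]
grip_width: 0.0874
t 1.8833 pos [ 0.3629 -0.2981  0.1688] shift [  28.7   71.2 -166.5] rotvec [ 0.025 -0.     0.001] deg 1.5 q7 [ 56.   0. -20. 112.   0.  68. -64.] F [0.5 0.2 0.3] grip 0.0874
 tool axes
 [[-0.001  0.985 -0.174]
 [ 0.    -0.174 -0.985]
 [-1.    -0.001 -0.   ]]
```

```bash
python3 -m pendant '[[87,[10,15,-36],[0.025,0,0]],[87,[20,30,-70],[0.025,0,0]],[87,[28,44,-104],[0.025,0,0]],[87,[28,58,-138],[0.025,0,0]],[87,[28,71,-166],[0.025,0,0]],[87,[28,71,-166],[0.025,0,0]],[87,[28,71,-166],[0.025,0,0]]]' 50
python3 - <<'E'
from h import *
c=optics.read_camera("wrist");cv2.imwrite("pics/w1.png",c["image"]);c=optics.read_camera("side");cv2.imwrite("pics/s1.png",c["image"])
plan([.462,-.1465,.021],-11.5)
E
```

```text
time_s: 2.47
tool_pos: [0.4623, -0.147, 0.1418]
tool_rot: [103.3, 90.0, 2.2]
force: [0.2, -0.6, -0.6]
grip_width: 0.0869
t 2.5667 pos [ 0.4609 -0.1497  0.1415] shift [120.5   0.5  -3.5] rotvec [0.002 0.001 0.   ] deg 0.1 q7 [ 44.   4. -30. 112.   2.  64. -88.] F [-0.5  0.3 -0. ] grip 0.087
 tool axes
 [[-0.     0.98  -0.198]
 [-0.001 -0.198 -0.98 ]
 [-1.    -0.     0.001]]
```

View pics/w1.png

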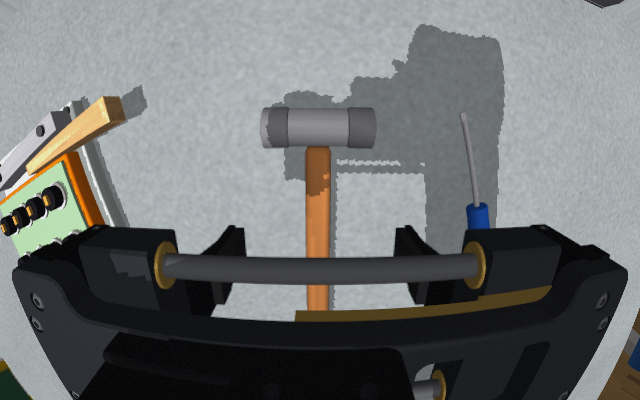

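View pics/s1.png

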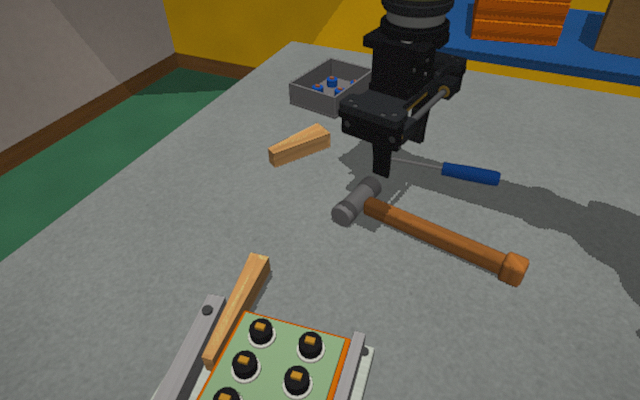

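The wrist view shows the handle (col 318) centred between the open fingers (cols 240–400). The head is at (318,128) ahead, and the screwdriver is clear on the right. I'll descend now.

```bash
python3 -m pendant '[[87,[35,0,-1],[0,0,0]],[87,[70,0,-1],[0,0,0]],[87,[100,0,-1],[0,0,0]],[87,[112,0,-1],[0,0,0]],[87,[120,0,-1],[0,0,0]],[87,[120,0,-1],[0,0,0]],[87,[120,0,-1],[0,0,0]]]' 55
python3 -c "
from h import *
plan([.462,-.1465,.021],-11.5)"
```

```text
time_s: 3.15
tool_pos: [0.4622, -0.1487, 0.0225]
tool_rot: [74.1, 89.9, -27.3]
force: [-0.3, 0.1, 0.4]
grip_width: 0.0872
t 3.15 pos [ 0.4622 -0.1487  0.0225] shift [ 1.5 -0.6 -2.1] rotvec [ 0.002  0.    -0.001] deg 0.1 q7 [ 42.  14. -30. 118.   9.  50. -94.] F [-0.3  0.1  0.4] grip 0.0872
 tool axes
 [[ 0.001  0.98  -0.198]
 [-0.001 -0.198 -0.98 ]
 [-1.     0.001  0.   ]]
```

```bash
python3 -m pendant '[[0,[0,0,-1],[0,0,0]],[0,[0,0,-1],[0,0,0]],[0,[0,0,-1],[0,0,0]],[0,[0,0,-1],[0,0,0]],[0,[0,0,-1],[0,0,0]],[0,[0,0,-1],[0,0,0]],[0,[0,0,-1],[0,0,0]],[0,[0,0,-1],[0,0,0]],[0,[0,0,-1],[0,0,0]],[0,[0,0,-1],[0,0,0]]]' 55
python3 -c "
from h import *
plan([.462,-.1465,.021],-11.5)"
```

```text
time_s: 3.98
tool_pos: [0.4616, -0.1469, 0.0215]
tool_rot: [-75.9, 90.0, -177.2]
force: [0.1, -0.1, 0.7]
grip_width: 0.028
t 3.9833 pos [ 0.4616 -0.1469  0.0215] shift [ 0.5  0.3 -0.4] rotvec [0.003 0.    0.   ] deg 0.1 q7 [ 42.  14. -30. 118.   9.  50. -94.] F [ 0.1 -0.1  0.7] grip 0.028
 tool axes
 [[-0.     0.98  -0.197]
 [-0.    -0.197 -0.98 ]
 [-1.    -0.     0.   ]]
```

```bash
python3 -m pendant '[[0,[0,0,0],[0,0,0]],[0,[0,0,0],[0,0,0]],[0,[0,0,0],[0,0,0]],[0,[0,0,0],[0,0,0]],[0,[0,0,0],[0,0,0]],[0,[0,0,0],[0,0,0]]]' 55
python3 -m pendant '[[0,[-4,0,0],[0,0,0]],[0,[-8,0,0],[0,0,0]],[0,[-14,0,0],[0,0,0]],[0,[-20,0,0],[0,0,0]],[0,[-28,0,0],[0,0,0]],[0,[-36,0,0],[0,0,0]],[0,[-44,0,0],[0,0,0]],[0,[-50,0,0],[0,0,0]],[0,[-50,0,0],[0,0,0]],[0,[-50,0,0],[0,0,0]]]' 55
python3 - <<'E'
from h import *
c=optics.read_camera("wrist");cv2.imwrite("pics/w2.png",c["image"]);c=optics.read_camera("side");cv2.imwrite("pics/s2.png",c["image"])
plan([.532,-.063,.07],6.7)
E
```

```text
time_s: 4.48
tool_pos: [0.4617, -0.1466, 0.0215]
tool_rot: [-164.9, 90.0, 93.7]
force: [0.9, 2.0, -0.5]
grip_width: 0.0222
time_s: 5.32
tool_pos: [0.462, -0.1471, 0.0721]
tool_rot: [63.4, 89.9, -38.0]
force: [-0.2, -0.3, -3.6]
grip_width: 0.0214
t 5.4167 pos [ 0.4613 -0.1468  0.0712] shift [  1.2  52.8 -96.1] rotvec [-0.315 -0.     0.001] deg 18.1 q7 [ 43.   9. -30. 116.   6.  56. -92.] F [-0.2  0.8 -3.9] grip 0.0214
 tool axes
 [[-0.001  0.98  -0.197]
 [ 0.    -0.197 -0.98 ]
 [-1.    -0.001  0.   ]]
```

View pics/s2.png

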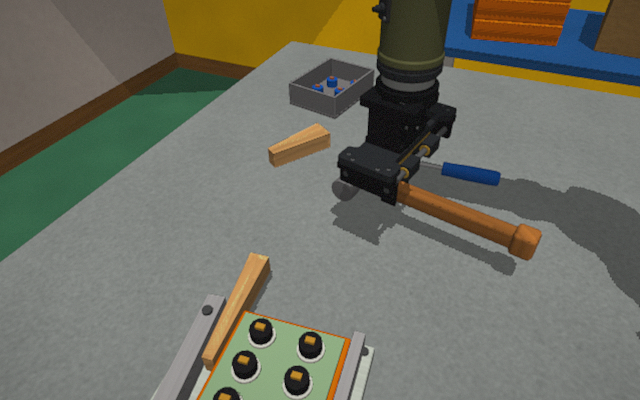

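View pics/w2.png

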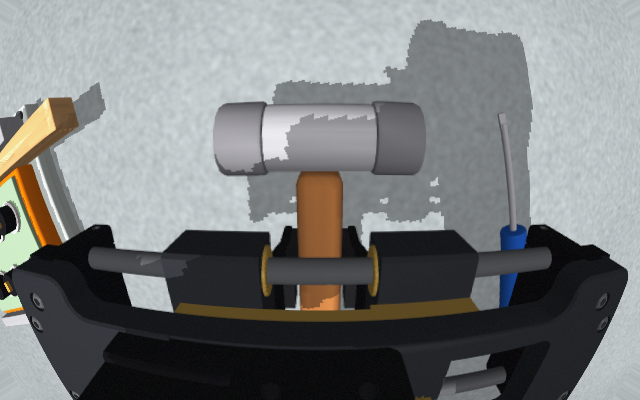

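Hammer is held level: the wrist view shows the head at (320,138), square to the jaws, and the load reads 3.9 N. Next I'll swing it to stand behind the wedge end.

```bash
python3 -m pendant '[[0,[0,9,-15],[-0.05,0,0]],[0,[0,18,-31],[-0.1,0,0]],[0,[0,28,-48],[-0.155,0,0]],[0,[0,38,-65],[-0.21,0,0]],[0,[0,48,-82],[-0.265,0,0]],[0,[0,56,-97],[-0.316,0,0]],[0,[10,56,-97],[-0.316,0,0]],[0,[20,56,-97],[-0.316,0,0]],[0,[31,56,-97],[-0.316,0,0]],[0,[31,56,-97],[-0.316,0,0]]]' 55
python3 - <<'E'
from h import *
for n in("wrist","top","side"):
  c=optics.read_camera(n);cv2.imwrite(f"pics/{n}3.png",c["image"])
plan([.532,-.033,.040],6.7)
E
```

```text
time_s: 6.25
tool_pos: [0.5329, -0.0632, 0.0373]
tool_rot: [-101.8, 89.6, 174.9]
force: [-0.6, -0.4, -4.4]
grip_width: 0.0213
t 6.4 pos [ 0.5352 -0.0634  0.0402] shift [  0.2   0.3 -30.6] rotvec [-0.     0.     0.001] deg 0.1 q7 [ 34.  19. -35. 110.  13.  55. -90.] F [ 0.3 -0.3 -3.3] grip 0.0218
 tool axes
 [[-0.001  0.993  0.117]
 [-0.     0.117 -0.993]
 [-1.    -0.001  0.   ]]
```

View pics/wrist3.png

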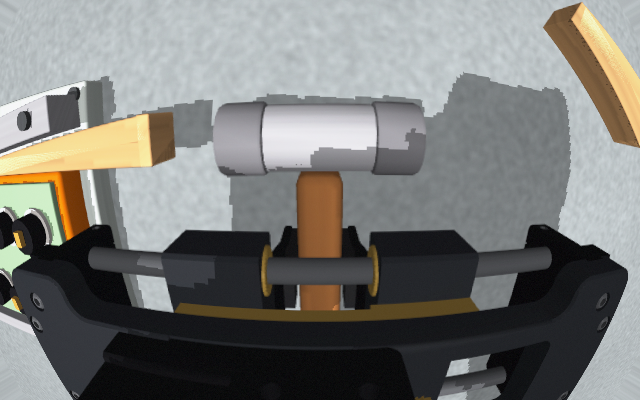

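View pics/side3.png

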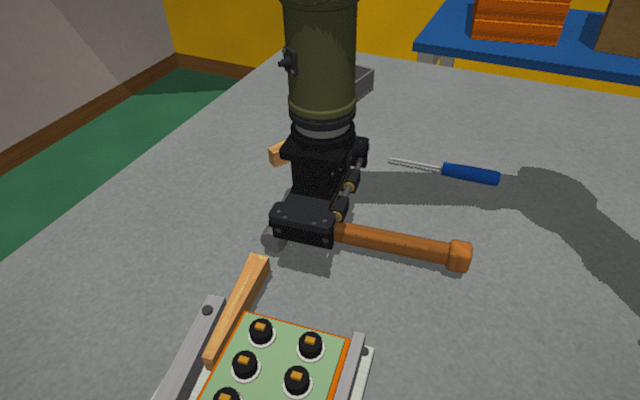

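View pics/top3.png

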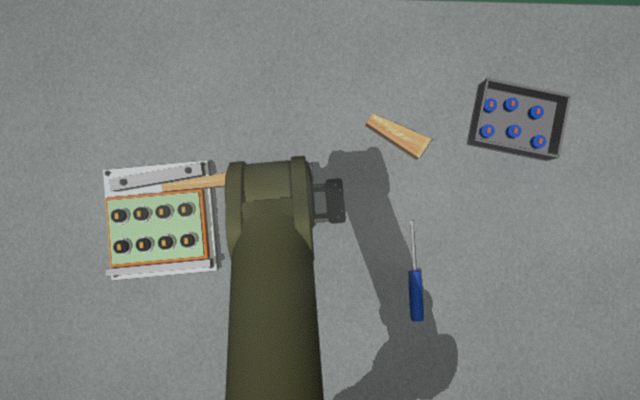

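Wrist view: head face at (214,138) and wedge end at (162,137), so they are lined up with about a 30 mm gap. I'll strike along -z in steps.

```bash
python3 -m pendant '[[0,[0,0,-10],[0,0,0]],[0,[0,0,-20],[0,0,0]],[0,[0,0,-28],[0,0,0]],[0,[0,0,-36],[0,0,0]],[0,[0,0,-44],[0,0,0]],[0,[0,0,-50],[0,0,0]],[0,[0,0,-50],[0,0,0]]]' 55
python3 - <<'E'
from h import *
c=optics.read_camera("wrist");cv2.imwrite("pics/w4.png",c["image"])
plan([.5355,-.063,.040],6.7)
E
```

```text
time_s: 6.98
tool_pos: [0.53, -0.0133, 0.0411]
tool_rot: [17.2, 89.9, -66.0]
force: [0.1, -3.4, -3.0]
grip_width: 0.0217
t 7.0333 pos [ 0.53   -0.0133  0.041 ] shift [ 1.  -0.4 50. ] rotvec [ 0.001  0.001 -0.001] deg 0.1 q7 [ 30.  19. -36. 111.  13.  54. -95.] F [ 0.1 -3.  -2.4] grip 0.0219
 tool axes
 [[ 0.001  0.993  0.118]
 [-0.001  0.118 -0.993]
 [-1.     0.001  0.001]]
```

View pics/w4.png

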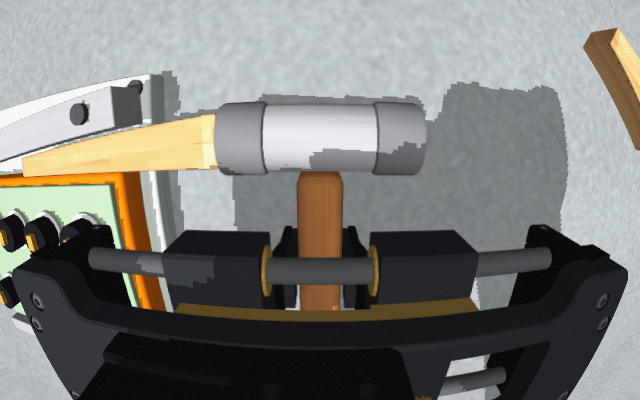

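The face is now flat against the wedge end (col 215) with a 3 N reaction, and the wedge has advanced about 20 mm. I'll keep driving in small steps and watch the force.

```bash
python3 -m pendant '[[0,[0,0,-4],[0,0,0]],[0,[0,0,-8],[0,0,0]],[0,[0,0,-10],[0,0,0]],[0,[0,0,-10],[0,0,0]]]' 55
python3 -m pendant '[[0,[0,0,-2],[0,0,0]],[0,[0,0,-4],[0,0,0]],[0,[0,0,-4],[0,0,0]]]' 55
python3 -m pendant '[[0,[0,0,-2],[0,0,0]],[0,[0,0,-4],[0,0,0]],[0,[0,0,-4],[0,0,0]]]' 55
```

```text
time_s: 7.37
tool_pos: [0.5289, -0.0041, 0.0409]
tool_rot: [14.6, 89.9, -68.7]
force: [-0.5, -4.7, -2.3]
grip_width: 0.0216
time_s: 7.62
tool_pos: [0.5284, -0.0, 0.0408]
tool_rot: [14.6, 89.9, -68.7]
force: [-0.3, -5.4, -1.4]
grip_width: 0.0218
time_s: 7.87
tool_pos: [0.5279, 0.0042, 0.0408]
tool_rot: [25.3, 89.9, -58.0]
force: [0.3, -5.1, -1.2]
grip_width: 0.0215
```

```bash
python3 -m pendant '[[0,[0,0,-1.5],[0,0,0]],[0,[0,0,-3],[0,0,0]],[0,[0,0,-3],[0,0,0]]]' 55
python3 -m pendant '[[0,[0,0,-1],[0,0,0]],[0,[0,0,-2],[0,0,0]],[0,[0,0,-2],[0,0,0]]]' 55
python3 - <<'E'
from h import *
c=optics.read_camera("wrist");cv2.imwrite("pics/w5.png",c["image"])
plan([.5355,-.063,.040],6.7)
E
```

```text
time_s: 8.12
tool_pos: [0.5276, 0.0073, 0.0407]
tool_rot: [33.7, 90.0, -49.6]
force: [0.2, -4.5, -0.8]
grip_width: 0.0217
time_s: 8.37
tool_pos: [0.5274, 0.0093, 0.0407]
tool_rot: [41.3, 90.0, -41.9]
force: [0.2, -4.9, -1.5]
grip_width: 0.0214
t 8.4167 pos [0.5274 0.0093 0.0407] shift [ 0.7 -0.4 72.8] rotvec [ 0.001  0.    -0.   ] deg 0.0 q7 [ 29.  18. -37. 111.  13.  54. -98.] F [-0.1 -5.   0.1] grip 0.0217
 tool axes
 [[ 0.     0.993  0.117]
 [-0.     0.117 -0.993]
 [-1.     0.     0.   ]]
```

View pics/w5.png

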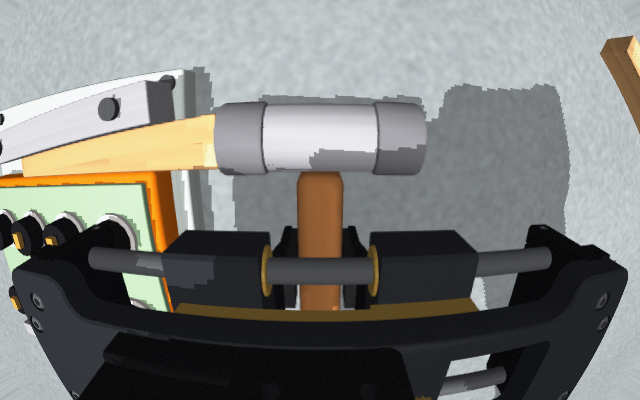

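```bash
python3 -m pendant '[[0,[0,0,-1],[0,0,0]],[0,[0,0,-2],[0,0,0]],[0,[0,0,-2],[0,0,0]]]' 55
python3 -m pendant '[[0,[0,0,-1],[0,0,0]],[0,[0,0,-2],[0,0,0]],[0,[0,0,-2],[0,0,0]]]' 55
```

```text
time_s: 8.67
tool_pos: [0.5271, 0.0115, 0.0407]
tool_rot: [50.5, 90.0, -32.8]
force: [0.8, -5.2, -0.7]
grip_width: 0.0214
time_s: 8.92
tool_pos: [0.5268, 0.0135, 0.0407]
tool_rot: [54.8, 90.0, -28.5]
force: [-0.0, -4.7, -1.3]
grip_width: 0.0213
```

```bash
python3 -m pendant '[[0,[0,0,-1],[0,0,0]],[0,[0,0,-2],[0,0,0]],[0,[0,0,-2],[0,0,0]]]' 55
python3 - <<'E'
from h import *
c=optics.read_camera("wrist");cv2.imwrite("pics/w6.png",c["image"])
c=optics.read_camera("side");cv2.imwrite("pics/s6.png",c["image"])
E
```

```text
time_s: 9.17
tool_pos: [0.5266, 0.0137, 0.0407]
tool_rot: [-1.9, 89.9, -85.3]
force: [0.5, -7.9, -0.5]
grip_width: 0.0214
```

View pics/w6.png

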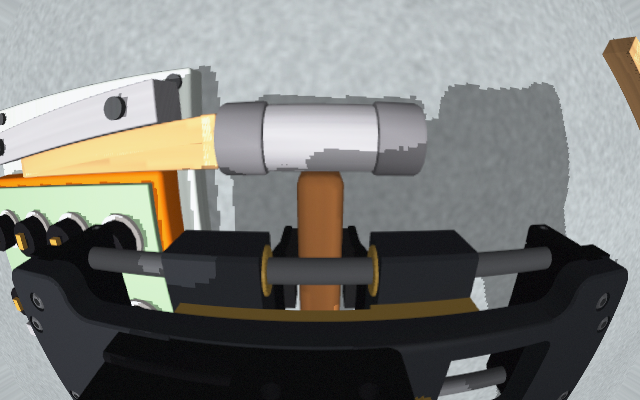

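View pics/s6.png

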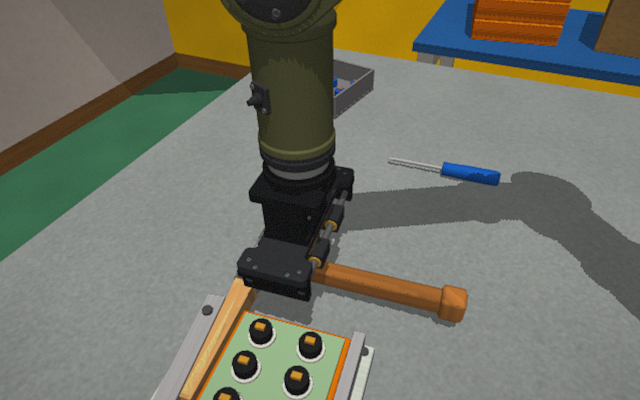

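The TCP stalled at y = 0.0137 (0.2 mm gained of 2 mm commanded) while the force rose to 8 N. One more small push should confirm the stop.

```bash
python3 -m pendant '[[0,[0,0,-1],[0,0,0]],[0,[0,0,-2],[0,0,0]],[0,[0,0,-2],[0,0,0]],[0,[0,0,-2],[0,0,0]]]' 55
```

```text
time_s: 9.6
tool_pos: [0.5265, 0.014, 0.0407]
tool_rot: [-5.4, 89.8, -88.9]
force: [0.1, -10.3, 0.8]
grip_width: 0.0217
```

The wedge is home against the stop (10 N, no further advance). I'll back off and carry the hammer to clear bench.

```bash
python3 -m pendant '[[0,[0,0,8],[0,0,0]],[0,[0,0,25],[0,0,0]],[0,[0,0,45],[0,0,0]],[0,[0,-5,65],[0,0,0]],[0,[0,-12,85],[0,0,0]],[0,[0,-20,105],[0,0,0]],[0,[0,-28,125],[0,0,0]],[0,[0,-35,145],[0,0,0]],[0,[0,-35,145],[0,0,0]],[0,[0,-35,145],[0,0,0]]]' 55
python3 - <<'E'
from h import *
c=optics.read_camera("top");cv2.imwrite("pics/t7.png",c["image"])
m=models.masks_of("top","wedge_end")[0];v,u=np.nonzero(m["pixels"]);p=np.array([world(c,a,b) for a,b in zip(u,v)]);p=p[p[:,2]>.044]
print(m["confidence"],p.min(0),p.max(0))
c=optics.read_camera("side");cv2.imwrite("pics/s7.png",c["image"])
plan([.509,-.134,.0215],6.7)
E
```

```text
time_s: 10.43
tool_pos: [0.508, -0.1301, 0.04]
tool_rot: [-169.5, 89.9, 107.2]
force: [-0.5, 1.2, -3.8]
grip_width: 0.0215
0.69 [ 0.5123896  -0.11764437  0.04411493] [0.59368655 0.21274026 0.92773999]
t 10.5833 pos [ 0.5087 -0.1282  0.0403] shift [18.8 -0.5  5.9] rotvec [ 0.004 -0.002 -0.   ] deg 0.2 q7 [ 41.  17. -33. 112.  12.  54. -81.] F [ 0.   1.  -3.4] grip 0.0211
 tool axes
 [[ 0.     0.993  0.12 ]
 [ 0.002  0.12  -0.993]
 [-1.     0.    -0.002]]
```

View pics/t7.png

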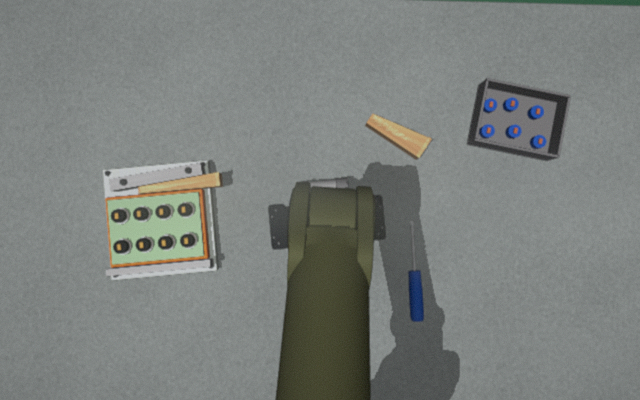

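View pics/s7.png

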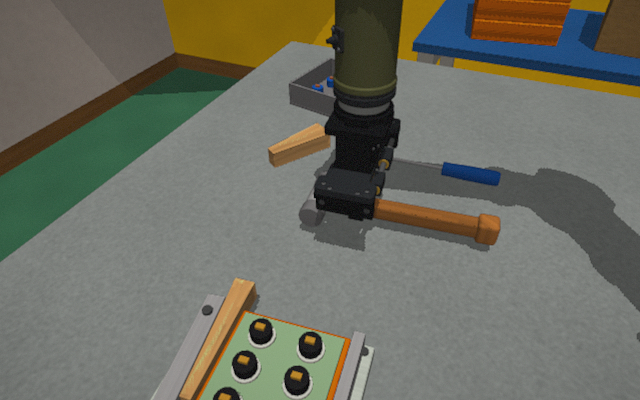

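The wedge thin end moved from y = 0.170 to 0.213, about 43 mm of travel. Its thick end (220,180) stands about 27 mm past the plate edge (209), which agrees with home. Next I'll lower the hammer.

```bash
python3 -m pendant '[[0,[4,0,0],[0,0,0]],[0,[8,0,0],[0,0,0]],[0,[12,0,0],[0,0,0]],[0,[15,0,0],[0,0,0]],[0,[17,0,0],[0,0,0]],[0,[18,0,0],[0,0,0]],[0,[18,0,0],[0,0,0]],[0,[18,0,0],[0,0,0]]]' 55
python3 -m pendant '[[0,[0.7,0,0],[0,0,0]],[0,[0.7,0,0],[0,0,0]],[0,[0.7,0,0],[0,0,0]]]' 55
```

```text
time_s: 11.25
tool_pos: [0.5085, -0.1305, 0.0225]
tool_rot: [43.1, 90.0, -40.1]
force: [0.5, -0.7, -3.8]
grip_width: 0.0217
time_s: 11.5
tool_pos: [0.5085, -0.1306, 0.022]
tool_rot: [31.2, 90.0, -52.1]
force: [0.1, 0.9, -4.6]
grip_width: 0.0215
```

```bash
python3 -m pendant '[[0,[0.7,0,0],[0,0,0]],[0,[0.7,0,0],[0,0,0]],[0,[0.7,0,0],[0,0,0]]]' 55
python3 -m pendant '[[0,[0.6,0,0],[0,0,0]],[0,[0.6,0,0],[0,0,0]],[0,[0.6,0,0],[0,0,0]]]' 55
```

```text
time_s: 11.75
tool_pos: [0.5086, -0.1306, 0.0215]
tool_rot: [28.5, 90.0, -54.7]
force: [-2.5, 0.1, 0.4]
grip_width: 0.0214
time_s: 12.0
tool_pos: [0.5086, -0.1307, 0.0215]
tool_rot: [-7.5, 90.0, -90.8]
force: [-3.0, 0.7, 6.4]
grip_width: 0.0217
```

The hammer is on the bench (Fz went from -4 to +6 N). I'll release and then rise.

```bash
python3 -m pendant '[[24,[0,0,0],[0,0,0]],[26,[0,0,0],[0,0,0]],[30,[0,0,0],[0,0,0]],[40,[0,0,0],[0,0,0]],[60,[0,0,0],[0,0,0]],[87,[0,0,0],[0,0,0]],[87,[0,0,0],[0,0,0]],[87,[0,0,0],[0,0,0]],[87,[0,0,0],[0,0,0]],[87,[0,0,0],[0,0,0]]]'
python3 -m pendant '[[87,[0,0,0],[0,0,0]],[87,[-5,0,0],[0,0,0]],[87,[-20,0,0],[0,0,0]],[87,[-40,0,0],[0,0,0]],[87,[-70,0,0],[0,0,0]],[87,[-100,0,0],[0,0,0]],[87,[-130,0,0],[0,0,0]],[87,[-150,0,0],[0,0,0]],[87,[-150,0,0],[0,0,0]],[87,[-150,0,0],[0,0,0]]]'
python3 - <<'E'
from h import *
for n in ("side","wrist"):
    c=optics.read_camera(n);cv2.imwrite(f"pics/{n}8.png",c["image"])
    if n=="side":
        ms=models.masks_of("side","hammer")
        if ms:
            v,u=np.nonzero(ms[0]["pixels"]);p=np.array([world(c,a,b) for a,b in zip(u,v)]);print(ms[0]["confidence"],p.min(0),p.max(0))
            for x in np.arange(.3,.64,.03):
                k=p[abs(p[:,0]-x)<.01]
                if len(k):print(x.round(2),np.percentile(k[:,2],97).round(3))
E
```

```text
time_s: 12.83
tool_pos: [0.5084, -0.1305, 0.0205]
tool_rot: [-77.7, 90.0, -161.0]
force: [-0.1, 0.4, -0.5]
grip_width: 0.0683
time_s: 13.67
tool_pos: [0.5093, -0.1307, 0.1721]
tool_rot: [53.4, 89.8, -29.9]
force: [0.0, -0.2, 1.2]
grip_width: 0.0869
0.83 [ 0.31011362 -0.19288758 -0.00221749] [0.59317037 0.33684872 0.46996987]
0.33 0.036
0.36 0.032
0.39 0.032
0.42 0.031
0.45 0.032
0.48 0.032
0.51 0.032
0.54 0.032
0.57 0.036
0.6 0.024
```

View pics/side8.png

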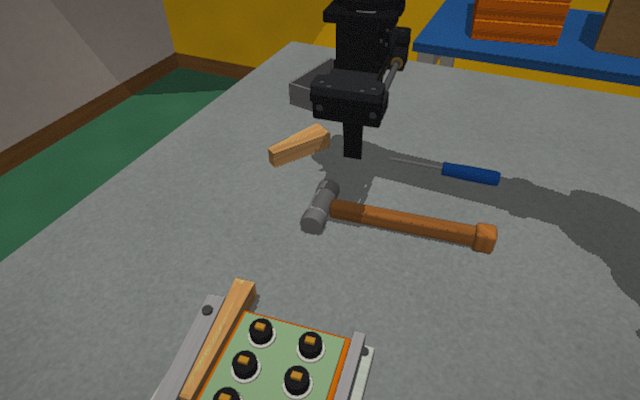

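View pics/wrist8.png

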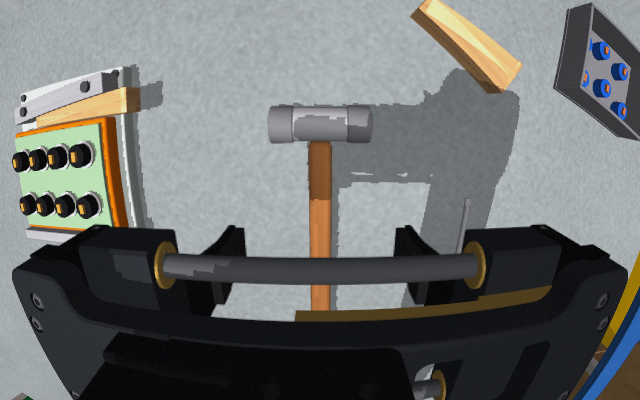

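Side view: the hammer lies flat, head at (320,205) and butt at (485,237). Its top heights match the resting sizes (handle 31–32 mm, head and butt 36 mm). The gripper is clear and the spare wedge (299,146) is where it was.

```bash
python3 -c "
from cell import env
print(env.sign_off())"
```

```text
the job is handed in; nothing more can be done
None
```

I picked up the hammer across its handle and drove the wedge to its stop with the head's face. I then laid the hammer flat on clear bench, raised the gripper clear and handed the job in at about 14 s of robot time. No verdict was reported.

**How I drove it:** after the first contact I kept the face against the wedge and advanced in small steps, rather than swinging separate blows.

**Last checks:**
- **Wedge:** it stopped advancing, gaining about 0.5 mm over the last 4 mm commanded while the reaction rose from 5 N to 10 N. The camera measured about 43 mm of travel, and the thick end stood roughly 27 mm past the base plate, against 25 mm when home.
- **Disagreement:** from my estimated contact point, the arm's own motion gave about 47 mm of travel. That is more than the 45 mm possible, so the estimate was a few millimetres off. I took the stop itself as the proof that the wedge was home.
- **Hammer:** its top heights along the length were 31–32 mm on the handle and 36 mm at the head and butt. That matches lying flat, and the gripper was 15 cm above it.
- **Spare wedge:** by eye it had not moved in the pictures; I did not measure it again.

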